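# Put the enlarging lens away and latch the lens box

## Task

Put the enlarging lens that stands on the bench away in the empty pocket of the lens box, the same way up as it stands now and set down gently, and leave the box shut and latched. The box has a sprung lid on a push catch: press the pad at the front of the lid once and let go to release it, and when the lens is in, swing the lid down again and press until it catches and stays shut. Feel for the catch with a light push, do not force it, and leave the other things on the bench and in the box as they are.

Things in the scene. Friction and masses are not known exactly. Their poses are not given: they have to be found in the camera images.
- box: Lens box fixed to the bench: aluminium tray 120 (x) x 260 (y) x 80 (z) mm, walls 4 mm, under a flat black sprung lid. Origin: centre of its underside. +z up, -x is the front (latch side), +x the rear (hinge side), y along its length. A dark insert inside, its top 40 mm above the underside, has two round pockets at x -10 mm: the empty one at y -64, one with a smaller lens at y +66.
- pocket (a point): Centre of the floor of the empty pocket, 54 mm across and 20 mm deep, 20 mm above the box's underside and 60 mm below the top of its walls; axes as the box.
- lens_center (a point): The enlarging lens to put away: black upright cylinder 48 mm across, 52 mm tall, with a dark ring and a thin bright ring, glass on top, a narrower mount (39 mm across, 6 mm tall) below, 150 to 310 g. It stands on the bench. This point is its centre, 26 mm above its underside; z along its axis, up as it stands.
- lid (a joint): Angle of the lid in rad: between 0 and 0.045 when latched shut, 1.85 when sprung fully open (leaning back 16 degrees past upright). When the catch lets go, a damped spring lifts it fully open within 2 s unless something is in its way. It takes 3 to 4 N at the pad to hold it down, and it stays shut only if the catch holds it.
- lid_hinge (a point): Middle of the lid's hinge line at the rear top edge of the box (box frame x +60, z +80 mm); the lid turns about its y. With the lid flat (joint 0) the plate, 268 mm long in y and 4 mm thick, reaches 126 mm from here to the front, its top face 17 mm above the hinge line; a skirt hangs to 19 mm below that face at the front and ends.
- lid_pad (a point): Centre of the top of the thumb pad, 20 (x) x 60 (y) x 3 mm, at the middle of the lid's front edge, where one presses: 112 mm in front of the hinge line, 20 mm above it with the lid flat. Moves with the lid; axes as the box's when the lid is flat. Below it a steel post with a cross pin hangs 37 mm under the plate.
- catch_mid (a point): Middle of the steel push-push catch inside the front wall, 26 mm wide (y), 36 mm tall. Its hidden setting differs each time: the pad must go 4 to 12 mm below its latched height to release, and about as deep again to catch in closing; it acts on letting go. 0.5 to 1 mm deeper it bottoms: the steady push rises from 4 N to 7 N and more (brief jolts come earlier); over 15 N breaks it. Short presses do nothing.
- small_lens: Smaller lens, 38 mm across and 42 mm tall, in the other pocket; leave it. Origin: centre of its underside.
- magnifier: Focus magnifier, about 70 x 60 mm foot, 136 mm tall, on the bench; leave it. Origin: centre of its underside.
- blower: Rubber dust blower bulb with a nozzle, 62 mm across, 95 mm tall, on the bench; leave it. Origin: centre of its underside.
- film_can: Black film can with a grey lid, 34 mm across, 52 mm tall, on the bench; leave it. Origin: centre of its underside.
Things that resemble listed ones, but are neither listed nor needed, are in the scene too. What is shaped like the part that bears lens_center but green or red is not meant.

How it is judged (in metres and radians):
On the way, in this order (a step that is already met when the one before it is completed fails the run):
1. the catch is released and the lid has sprung open (value of joint lid above 1.6 rad), for 0.2 s.
2. the lens stands in the empty pocket, let go (horizontal distance between lens_center and pocket below 0.007 m and z of lens_center in the frame of pocket between 0.022 and 0.03 m and angle between lens_center's own z axis and vertical below 0.12 rad and contact force between the fingers and lens below 0.1 N), for 0.2 s.
At the end, for the whole second after the job is handed in: The lens stands upright (within 7 degrees) at the bottom of the empty pocket (centre within 7 mm sideways and 4 mm in height of its seat), and the lid is latched: it stays below 0.055 rad at rest with nothing pressing on it (horizontal distance between lens_center and pocket below 0.007 m and z of lens_center in the frame of pocket between 0.022 and 0.03 m and angle between lens_center's own z axis and vertical below 0.12 rad and value of joint lid below 0.055 rad and velocity of joint lid between -0.02 and 0.02 rad/s and linear speed of lens below 0.02 m/s); the robot touches nothing.
It fails at once if the lid or its catch is forced: more than 15 N between the robot and the lid (contact force between any of the fingers, the arm and lid above 15 N).
It fails at once if the lens is dropped or knocked: more than 25 N against the box or the lid (contact force between lens and box above 25 N or contact force between lens and lid above 25 N).
It fails at once if the lens is tipped over (more than 40 degrees) (angle between lens_center's own z axis and vertical above 0.7 rad).
It fails at once if another thing on the bench is moved by more than 20 mm, or the small lens by more than 10 mm (distance of any of magnifier, blower, film_can from where it was at the start of the episode above 0.02 m or distance of small_lens from where it was at the start of the episode above 0.01 m).
It also fails if it takes over 72 s, if anything falls off the work surface, if the arm or the gripper's body presses on something with over 40 N, if the wrist force passes 120 N, or if a joint passes its speed limit or range.

## Robot

A 6-joint arm with a two-finger parallel gripper is mounted at the origin on the work surface. World frame = base frame: x ahead of the robot, y to its left, z up, the work surface at z = 0. Lengths are in mm, angles in degrees, forces in N, time in s.
With the tool pointing down it reaches from about 350 to 850 mm from the base axis. Payload 8.1 kg.
Tool frame: the origin (TCP) lies between the finger pads; the fingertips stand 22 mm ahead of it and the grasp point (between the pads) lies 3 mm ahead of it (r.nose_length is the z of the fingertips in the tool frame, in mm); z points along the fingers, x is the direction in which the jaws open and shut, and the axes are right-handed (so a half turn about z gives the same grasp; the last joint's range is limited). The gripper opens to 85 mm and grips with 20 to 120 N. Pads are 22 mm wide; open, the fingers measure 114 mm over their backs; the gripper's body (76 mm by 85 mm) begins 54 mm behind the grasp point. The pads swing forward as they close: fully open they stand 13 mm farther back than shut.
Start: joints at [66.612, 7.471, 85.268, -0, 87.261, -4.893], TCP at [190.312, 569.022, 215.092] pointing down, gripper open.
Joint ranges: [-169.43, 169.43], [-51.17, 129.36], [1.28, 143.12], [-76.62, 256.62], [0, 156.53], [-152.29, 152.29]. Speed limits (degrees/s): [136.94, 136.94, 159.86, 180, 180, 180].

## Interface

Orientations are given as [roll, pitch, yaw] about the fixed x, y, z axes, in that order (R = Rz(yaw) Ry(pitch) Rx(roll)).
In Python, from bench import r gives the robot as it stands.
- The arm moves only by the shell command python3 -m jog 'ROWS' [FORCE]. ROWS is JSON, a list of rows, each a list of 5 numbers: the shift along the tool's x, y, z in m, then the turn about the tool's z in degrees, then the opening in per cent of the stroke, from 0 (shut) to 100 (fully open). A call has 1 to 8 rows; each row is the pose to reach, as a shift and turn from the pose measured when the call began, along the tool's axes at that moment; what a row does not reach only later rows make up. A row lasts 1/10 s, in which the tool goes at most 50 mm and 8.59 degrees, less where a joint would pass 70% of its speed; a pose out of reach is approached as far as the arm can. A call with a gripper value outside its range is refused whole. The fingers move at their own pace and stop on an object; FORCE is the grip in N (left out, the last holds). Time passes only in rows, so rows that repeat a pose let the fingers close. It gives the time, the measured TCP pose, the force and the opening at its end, in the units of the state.
- r.sense(): the state, without advancing time (a new reading comes with each control period).
- r.snapshot(name): name is "scene" or "top" or "wrist"; returns a dict with "image" (400x640x3 uint8, red, green, blue), "K" (3x3 intrinsics, pixels), "distortion" ([k1, k2, p1, p2, k3] as OpenCV has them; the pictures are not rectified), "T" (4x4, takes a point from camera to world coordinates); the wrist camera has in their place "tool_from_camera" (4x4, takes a point from camera to tool coordinates, whose origin is the TCP and whose axes are the tool frame's). Camera axes: x right, y down, z forward; pixel columns grow to the right and rows downward; lengths in mm; the calibration is good to about 2 mm. A picture is of the moment at which its call begins: read the wrist's pose just before it. There is no depth.
- r.hand_in(): hands the job in, once; it reports no verdict.
Trained networks look in a picture, given as the dict that the camera call returned (one of the last four; its "shot" number tells which), for a name from the list of things; names that differ only in an ending like _2 or _b are one class to them, and where a whole thing is asked for, a point or a joint stands for the part that bears it (a point fixed in the world has none). Each returns a list of dicts, best first, with "conf" (0 to 1); they miss things now and then, are a little off and sometimes report something else, mostly with a low value. They report only what shows in the picture. A call takes as long as a camera call. They do not tell look-alikes from the thing itself.
- r.search_frame(picture, label): "bbox" ([left, top, right, bottom] in pixels, round what is visible of it).
- r.pinpoint(picture, label): "uv" ([column, row] in pixels: a listed point, or the origin of a listed thing).
The state is a dict: "time": time; "joint_pos": joint angles; "qd": joint speeds; "joint_efforts": joint torques, N m; "tool_pos": TCP position; "tcp_rot": TCP orientation; "ft_force": force on the tool from outside, world axes, zero at the start; "wrist_torque": the same for the moment, N m; "finger_gap": finger opening in mm.
Only numpy, scipy, OpenCV 4.12 (cv2) and the standard library are available. Lean on these libraries where they do the work, as an engineer would, in place of code of your own. Each camera call takes 0.05 s, during which the arm holds its last target. There are 200 camera calls.

## Working session

There is one attempt and no reset: what is moved stays moved. The work goes in short steps, Python scripts to look and compute and a shell command to move; the robot and the scene stay as the last step left them, time stands still between calls to the robot, and variables do not carry over. Pictures are saved under pics/ and viewed, about 8 in all and at most 12, crops included, and the job is handed in when it is done.

```bash
ls; mkdir -p pics; cat > h.py <<'E'
import numpy as np, cv2
from scipy.spatial.transform import Rotation as Ro
from bench import r
def tool():
    s=r.sense(); T=np.eye(4); T[:3,:3]=Ro.from_euler('xyz',s['tcp_rot'],degrees=True).as_matrix(); T[:3,3]=s['tool_pos']; return T
def snap(n):
    W=tool(); p=r.snapshot(n)
    p['W']=p['T'] if 'T' in p else W@p['tool_from_camera']; p['W']=np.array(p['W']); return p
def ray(p,uv):
    x=cv2.undistortPoints(np.array([[uv]],float),np.array(p['K']),np.array(p['distortion']))[0,0]
    d=p['W'][:3,:3]@np.array([x[0],x[1],1]); return p['W'][:3,3],d
def atz(p,uv,z):
    o,d=ray(p,uv); return o+d*(z-o[2])/d[2]
def proj(p,P):
    C=np.linalg.inv(p['W']); q,_=cv2.projectPoints(np.array(P,float).reshape(-1,3),cv2.Rodrigues(C[:3,:3])[0],C[:3,3],np.array(p['K']),np.array(p['distortion'])); return q[:,0]
def tri(a,b):
    (o1,d1),(o2,d2)=a,b; d1=d1/np.linalg.norm(d1); d2=d2/np.linalg.norm(d2)
    s=np.linalg.lstsq(np.c_[d1,-d2],o2-o1,rcond=None)[0]; A=o1+s[0]*d1;B=o2+s[1]*d2
    return (A+B)/2,np.linalg.norm(A-B)
def save(p,n): cv2.imwrite('pics/'+n,cv2.cvtColor(p['image'],cv2.COLOR_RGB2BGR))
E
cat > a.py <<'E'
from h import *
np.set_printoptions(precision=1,suppress=True)
P={}
for n in ('scene','top'):
    p=P[n]=snap(n); save(p,n+'0.png'); print(n,p['W'][:3,3])
    p['d']={}
    for l in 'box lid_pad lid_hinge lens_center catch_mid pocket small_lens magnifier blower film_can'.split():
        f=r.pinpoint(p,l); p['d'][l]=f
        print(l,[(np.round(x['uv'],1).tolist(),round(x['conf'],2)) for x in f[:4]])
for l in P['top']['d']:
    for a in P['scene']['d'][l][:3]:
        for b in P['top']['d'][l][:3]:
            X,e=tri(ray(P['scene'],a['uv']),ray(P['top'],b['uv']))
            if e<15: print(l,X,round(e,1),a['conf'],b['conf'])
print(r.sense())
E
python3 a.py
```

```text
pics
scene [1172.1 -171.7  689.7]
box [([330.3, 211.6], 0.65)]
lid_pad [([312.4, 184.3], 0.78)]
lid_hinge [([359.3, 187.4], 0.97)]
lens_center [([213.4, 245.7], 0.83), ([198.8, 189.6], 0.58), ([203.1, 215.8], 0.57)]
catch_mid [([315.0, 194.5], 0.65), ([413.7, 170.0], 0.24)]
pocket []
small_lens []
magnifier [([225.2, 285.2], 0.81), ([356.8, 187.0], 0.42)]
blower [([150.2, 290.4], 0.82)]
film_can [([414.6, 169.1], 0.73), ([148.5, 292.7], 0.67), ([312.8, 197.3], 0.4)]
top [ 378.2    9.1 1080.2]
box [([299.0, 214.7], 0.64)]
lid_pad [([323.7, 210.0], 0.91)]
lid_hinge [([269.4, 199.7], 0.84), ([319.5, 216.2], 0.5)]
lens_center [([430.0, 234.7], 0.84), ([440.7, 278.7], 0.83), ([429.5, 195.0], 0.56)]
catch_mid [([317.2, 213.6], 0.83)]
pocket [([174.6, 251.0], 0.72)]
small_lens []
magnifier [([420.8, 157.1], 0.79)]
blower [([486.0, 170.6], 0.71), ([272.4, 203.7], 0.18)]
film_can [([174.6, 249.4], 0.8)]
box [564.7  78.9   0.1] 3.7 0.65 0.64
lid_pad [559.3  25.2 102.3] 7.9 0.78 0.91
lid_hinge [583.  140.1  84.2] 1.1 0.97 0.84
lens_center [ 610.6 -220.4   24.5] 5.1 0.83 0.56
lens_center [ 418.7 -236.4   28.6] 8.6 0.58 0.83
lens_center [ 516.7 -225.6   27.3] 10.4 0.57 0.84
catch_mid [557.1  36.7  64.5] 1.0 0.65 0.83
magnifier [ 707.9 -208.9    5. ] 1.5 0.81 0.79
blower [ 676.1 -363.8    4.5] 4.8 0.82 0.71
film_can [478.5 366.4   4.6] 4.4 0.73 0.8
{'time': 1.1, 'joint_pos': array([66.6,  7.5, 85.3,  0. , 87.3, -4.9]), 'qd': array([-0.1,  0. , -0.1,  0.1,  0. ,  0.1]), 'joint_efforts': array([  0. , -56.9, -50.1,  -0. ,   0. ,   0. ]), 'tool_pos': array([190.3, 569. , 215.1]), 'tcp_rot': array([-180. ,    0. ,   71.5]), 'ft_force': array([-0.4, -0.7,  0.1]), 'wrist_torque': array([-0., -0.,  0.]), 'finger_gap': 85.49930509236208}
```

View pics/top0.png

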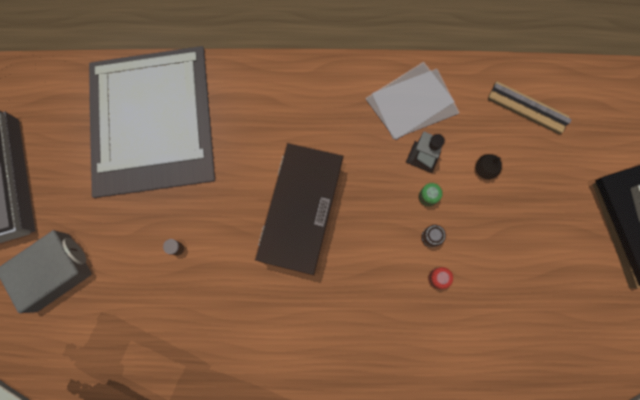

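View pics/scene0.png

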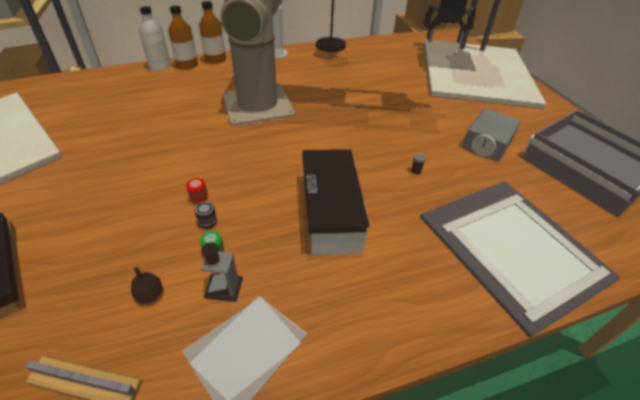

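```bash
cat >> h.py <<'E'
def go(x,y,z,yaw):
    T=tool(); d=T[:3,:3].T@(np.array([x,y,z])-T[:3,3])/1000
    y0=r.sense()['tcp_rot'][2]; t=-((yaw-y0+180)%360-180)
    print('rows to',(x,y,z,yaw),':',np.round(d,4).tolist(),'turn',round(t,2))
E
python3 - <<'E'
from h import *
np.set_printoptions(precision=1,suppress=True)
p=snap('top'); g=p['image'].max(2); m=(g<75).astype(np.uint8); m[:120]=0;m[300:]=0;m[:,:240]=0;m[:,360:]=0
m=cv2.morphologyEx(m,cv2.MORPH_OPEN,np.ones((5,5)))
n,l,s,c=cv2.connectedComponentsWithStats(m); i=1+s[1:,4].argmax(); print(s[i])
b=cv2.boxPoints(cv2.minAreaRect(np.argwhere(l==i)[:,::-1].astype(np.float32))); print(b)
C=np.array([atz(p,q,97)[:2] for q in b]); print(C, C.mean(0)); 
for k in range(4): e=C[(k+1)%4]-C[k]; print(np.linalg.norm(e),np.degrees(np.arctan2(e[1],e[0])))
print('pad',atz(p,(322.5,211.5),100))
go(559,-5,240,-12)
E
```

```text
[ 257  145   85  129 6805]
[[255.4 260. ]
 [287.  141.4]
 [345.4 157. ]
 [313.8 275.6]]
[[450.7 163.9]
 [713.  104.7]
 [678.2 -24.8]
 [419.8  40.5]] [565.4  71.1]
268.9532961756591 -12.715669962637536
134.17115270048686 -105.06035324292695
266.4819516526807 165.80366134414214
127.20673845401102 75.96505874865915
pad [555.4  24.  100. ]
rows to (559, -5, 240, -12) : [-0.4275, 0.5317, -0.0249] turn 83.51
```

```bash
python3 -m jog '[[-0.4275,0.53,-0.025,85,0],[-0.4275,0.53,-0.025,85,0],[-0.4275,0.53,-0.025,85,0],[-0.4275,0.53,-0.025,85,0],[-0.4275,0.53,-0.025,85,0],[-0.4275,0.53,-0.025,85,0],[-0.4275,0.53,-0.025,85,0],[-0.4275,0.53,-0.025,85,0]]' 40; python3 -c "
from h import *
go(559,-5,240,-14)"
```

```text
time: 1.95
tool_pos: [406.5, 230.6, 230.2]
tcp_rot: [-180.0, -0.1, 2.4]
ft_force: [0.0, -0.2, -0.6]
finger_gap: -0.1
rows to (559, -5, 240, -14) : [0.1425, 0.2417, -0.0098] turn 16.41
```

```bash
python3 -m jog '[[0.1425,0.242,-0.01,16.4,0],[0.1425,0.242,-0.01,16.4,0],[0.1425,0.242,-0.01,16.4,0],[0.1425,0.242,-0.01,16.4,0],[0.1425,0.242,-0.01,16.4,0],[0.1425,0.242,-0.01,16.4,0],[0.1425,0.242,-0.01,16.4,0],[0.1425,0.242,-0.01,16.4,0]]'; python3 -c "
from h import *
p=snap('wrist'); save(p,'w1.png'); print(np.round(p['tool_from_camera'],2))
for l in ('lid_pad','lid_hinge'):
  for f in r.pinpoint(p,l)[:2]: print(l,f, atz(p,f['uv'],101 if l=='lid_pad' else 80))
print(r.sense()['tool_pos'],r.sense()['ft_force'])"
```

```text
time: 2.75
tool_pos: [559.1, -5.9, 239.9]
tcp_rot: [-180.0, -0.0, -14.1]
ft_force: [0.7, 0.4, -0.0]
finger_gap: 0.3
[[   1.      0.     -0.     -0.73]
 [  -0.      0.96    0.29  -72.21]
 [   0.     -0.29    0.96 -158.66]
 [   0.      0.      0.      1.  ]]
lid_pad {'uv': [312.5, 149.9], 'conf': 0.93} [554.48077559  26.60863419 101.        ]
lid_hinge {'uv': [309.7, 28.6], 'conf': 0.84} [579.15113543 134.6471867   80.        ]
[558.64561565  -4.17782729 240.28313575] [0.04021605 0.92242422 0.32527795]
```

View pics/w1.png

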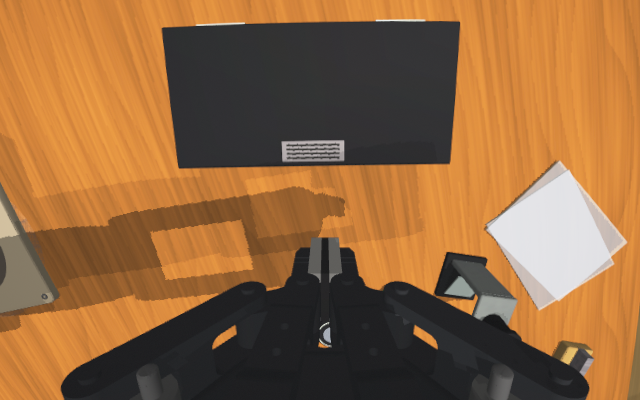

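```bash
python3 -c "
from h import *
p=snap('wrist')
C=[atz(p,q,98)[:2] for q in ((178,167),(450,163),(460,22),(163,28))]
print(np.round(C,1))
for k in range(4):
  e=C[(k+1)%4]-C[k]; print(np.linalg.norm(e),np.degrees(np.arctan2(e[1],e[0])))
print(atz(p,(313,151),101))
go(554.5,25,128,-14)"
```

```text
[[419.8  44.1]
 [682.3 -16.9]
 [709.2 107.2]
 [451.4 166.6]]
269.45649341676324 -13.076587945247633
126.9660577505432 77.7670272634099
264.56201765747664 167.02205033761072
126.53301174922046 -104.44670598361282
[554.22852442  27.08541227 101.        ]
rows to (554.5, 25, 128, -14) : [-0.0111, -0.0271, 0.1124] turn 0.1
```

```bash
python3 -m jog '[[-0.0111,-0.0285,0.06,-0.9,0],[-0.0111,-0.0285,0.09,-0.9,0],[-0.0111,-0.0285,0.108,-0.9,0],[-0.0111,-0.0285,0.108,-0.9,0],[-0.0111,-0.0285,0.108,-0.9,0]]' | tail -5; python3 -m jog '[[0,0,0.001,0,0],[0,0,0.002,0,0],[0,0,0.003,0,0],[0,0,0.004,0,0],[0,0,0.004,0,0]]'; python3 -c "
from h import *
s=r.sense();print(s['tool_pos'],s['ft_force'])"
```

```text
time: 3.45
tool_pos: [555.0, 27.0, 133.3]
tcp_rot: [-179.9, -0.1, -12.9]
ft_force: [0.2, 0.3, 0.9]
finger_gap: -0.0
time: 3.95
tool_pos: [555.0, 26.8, 129.4]
tcp_rot: [-179.9, -0.1, -12.9]
ft_force: [0.2, 1.0, 0.1]
finger_gap: 0.1
[554.96341844  26.84979207 129.3502319 ] [0.24911565 1.02493716 0.07703942]
```

```bash
for i in 1; do python3 -m jog '[[0,0,0.001,0,0],[0,0,0.002,0,0],[0,0,0.002,0,0]]'; python3 -m jog '[[0,0,0.001,0,0],[0,0,0.002,0,0],[0,0,0.002,0,0]]';  python3 -m jog '[[0,0,0.001,0,0],[0,0,0.002,0,0],[0,0,0.002,0,0]]'; done | grep -E 'pos|force'
```

```text
tool_pos: [554.8, 26.8, 127.0]
ft_force: [0.3, -0.1, -0.7]
tool_pos: [554.6, 26.9, 124.8]
ft_force: [0.1, 0.1, -0.4]
tool_pos: [554.5, 26.9, 122.5]
ft_force: [-0.6, -0.1, 0.5]
```

```bash
(python3 -m jog '[[0,0,0.001,0,0],[0,0,0.001,0,0],[0,0,0.001,0,0]]'; python3 -m jog '[[0,0,0.001,0,0],[0,0,0.001,0,0],[0,0,0.001,0,0]]';  python3 -m jog '[[0,0,0.001,0,0],[0,0,0.001,0,0],[0,0,0.001,0,0]]') | grep -E 'pos|force'
```

```text
tool_pos: [554.5, 26.9, 121.5]
ft_force: [0.4, 0.0, 0.8]
tool_pos: [554.4, 26.8, 120.5]
ft_force: [-1.0, -0.1, -0.2]
tool_pos: [554.4, 26.9, 119.4]
ft_force: [0.3, -0.5, -0.1]
```

```bash
python3 -c "
from h import *
print(r.nose_length)
p=snap('wrist'); cv2.imwrite('pics/w2.png',cv2.cvtColor(p['image'],cv2.COLOR_RGB2BGR)[100:400,150:500])
for f in r.pinpoint(p,'lid_pad')[:2]: print(f, atz(p,f['uv'],101))
p=snap('scene'); save(p,'s2.png')
print(proj(p,[[554.4,26.8,97.4]]))
for f in r.pinpoint(p,'lid_pad')[:2]: print(f, atz(p,f['uv'],101))
cv2.imwrite('pics/s2.png',cv2.resize(cv2.cvtColor(p['image'],cv2.COLOR_RGB2BGR)[120:270,250:420],None,fx=4,fy=4,interpolation=2))"
```

```text
22.0
{'uv': [326.8, 231.7], 'conf': 0.75} [554.31607022  23.85123443 101.        ]
[[310.71887724 184.47944806]]
{'uv': [311.2, 182.1], 'conf': 0.72} [550.5641704   29.11324594 101.        ]
```

View pics/w2.png

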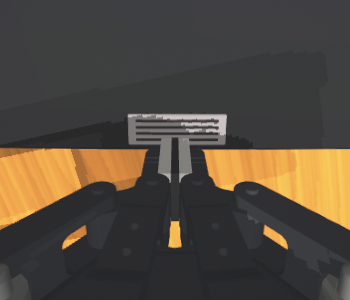

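View pics/s2.png

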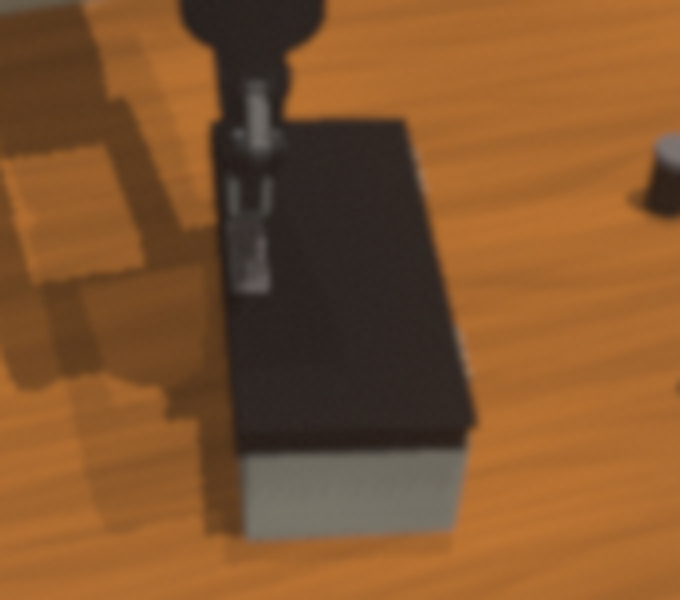

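```bash
(python3 -m jog '[[0,0,0.001,0,0],[0,0,0.001,0,0],[0,0,0.001,0,0]]'; python3 -m jog '[[0,0,0.001,0,0],[0,0,0.001,0,0],[0,0,0.001,0,0]]') | grep -E 'pos|force'
python3 -c "
from h import *
p=snap('wrist'); print(np.round(p['K'],0).tolist())
for f in r.search_frame(p,'lid_pad')[:2]: print(f)
for z in (90,95,100):
  print(z,np.linalg.norm(atz(p,(277,214),z)-atz(p,(377,214),z)))
"
```

```text
tool_pos: [554.4, 26.9, 118.4]
ft_force: [0.4, -1.3, 0.2]
tool_pos: [554.4, 26.9, 117.4]
ft_force: [1.0, -0.3, 0.4]
[[311.0, 0.0, 325.0], [0.0, 311.0, 197.0], [0.0, 0.0, 1.0]]
{'bbox': [81.5, 26.1, 573.0, 250.2], 'conf': 0.8}
90 63.54512842211675
95 61.83762759358332
100 60.13012676504988
```

```bash
cat > g.py <<'E'
import sys
from bench import r
s=r.sense(); f=s['ft_force'][2]; print(round(s['time'],2),'z',round(s['tool_pos'][2],2),'F',s['ft_force'].round(1)); sys.exit(abs(f)>float(sys.argv[1]))
E
python3 -m jog '[[0,0,0.001,0,0],[0,0,0.002,0,0],[0,0,0.002,0,0]]' >/dev/null; python3 g.py 2.2 && python3 -m jog '[[0,0,0.001,0,0],[0,0,0.002,0,0],[0,0,0.002,0,0]]' >/dev/null; python3 g.py 2.2 && python3 -m jog '[[0,0,0.001,0,0],[0,0,0.002,0,0],[0,0,0.002,0,0]]' >/dev/null; python3 g.py 2.2 && python3 -m jog '[[0,0,0.001,0,0],[0,0,0.002,0,0],[0,0,0.002,0,0]]' >/dev/null; python3 g.py 2.2
python3 -c "
from h import *
p=snap('wrist'); cv2.imwrite('pics/w3.png',cv2.resize(cv2.cvtColor(p['image'],cv2.COLOR_RGB2BGR)[180:330,220:430],None,fx=3,fy=3))"
```

```text
6.95 z 115.17 F [-0.2 -0.5  0.7]
6.95 z 115.17 F [-0.2 -0.5  0.7]
6.95 z 115.17 F [-0.2 -0.5  0.7]
6.95 z 115.17 F [-0.2 -0.5  0.7]False
False
False
False
```

View pics/w3.png

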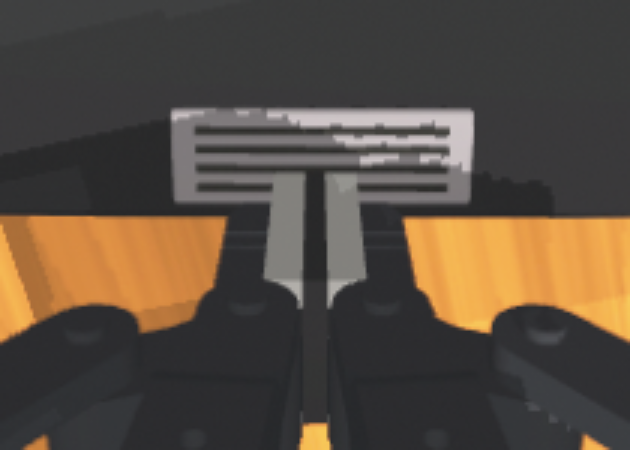

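```bash
sed -i 's/sys.exit(abs(f)>float(sys.argv\[1\]))/sys.exit(int(abs(f)>float(sys.argv[1])))/' g.py
python3 -m jog '[[0,0,0.001,0,0],[0,0,0.002,0,0],[0,0,0.002,0,0]]' >/dev/null; python3 g.py 2.2 && python3 -m jog '[[0,0,0.001,0,0],[0,0,0.002,0,0],[0,0,0.002,0,0]]' >/dev/null; python3 g.py 2.2 && python3 -m jog '[[0,0,0.001,0,0],[0,0,0.002,0,0],[0,0,0.002,0,0]]' >/dev/null; python3 g.py 2.2 && python3 -m jog '[[0,0,0.001,0,0],[0,0,0.002,0,0],[0,0,0.002,0,0]]' >/dev/null; python3 g.py 2.2
python3 -c "
from h import *
p=snap('scene'); print(proj(p,[[554.4,26.8,z] for z in (85,97,110,120,130)]))
cv2.imwrite('pics/s3.png',cv2.resize(cv2.cvtColor(p['image'],cv2.COLOR_RGB2BGR)[130:220,270:370],None,fx=6,fy=6))"
```

```text
7.3 z 113.04 F [-0.1  0.4  0.2]
7.6 z 110.75 F [ 0.8  0.2 -0.5]
7.9 z 108.54 F [ 0.3 -0.1  0.5]
8.2 z 106.31 F [-0.8 -0.4  0.2]
[[310.64980247 188.35005001]
 [310.71662705 184.60549137]
 [310.79052256 180.46789027]
 [310.84845736 177.22630448]
 [310.90736634 173.93231102]]
```

View pics/s3.png

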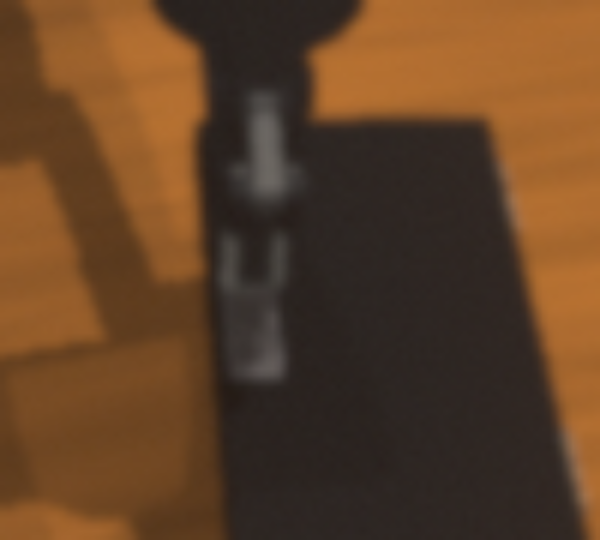

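```bash

python3 -m jog '[[0,0,0.001,0,0],[0,0,0.002,0,0],[0,0,0.003,0,0],[0,0,0.004,0,0],[0,0,0.004,0,0]]' >/dev/null; python3 g.py 2.2 && python3 -m jog '[[0,0,0.001,0,0],[0,0,0.002,0,0],[0,0,0.003,0,0],[0,0,0.003,0,0]]' >/dev/null; python3 g.py 2.2 && python3 -m jog '[[0,0,0.001,0,0],[0,0,0.002,0,0],[0,0,0.003,0,0],[0,0,0.003,0,0]]' >/dev/null; python3 g.py 2.2 && python3 -m jog '[[0,0,0.001,0,0],[0,0,0.002,0,0],[0,0,0.002,0,0]]' >/dev/null; python3 g.py 2.2 && python3 -m jog '[[0,0,0.001,0,0],[0,0,0.002,0,0],[0,0,0.002,0,0]]' >/dev/null; python3 g.py 2.2
```

```text
8.75 z 102.18 F [-0.8  0.2  0.1]
9.15 z 98.96 F [0.3 0.6 0.8]
9.55 z 95.72 F [-0.2 -0.   0.6]
9.85 z 93.49 F [ 0.2  0.2 -0.6]
10.15 z 91.24 F [-0.3  0.3 -0.4]
```

```bash

python3 -m jog '[[0,0,0.001,0,0],[0,0,0.002,0,0],[0,0,0.002,0,0]]' >/dev/null; python3 g.py 2.2 && python3 -m jog '[[0,0,0.001,0,0],[0,0,0.002,0,0],[0,0,0.002,0,0]]' >/dev/null; python3 g.py 2.2 && python3 -m jog '[[0,0,0.001,0,0],[0,0,0.002,0,0],[0,0,0.002,0,0]]' >/dev/null; python3 g.py 2.2 
python3 -c "
from h import *
p=snap('wrist');cv2.imwrite('pics/w4.png',cv2.cvtColor(p['image'],cv2.COLOR_RGB2BGR)[100:400,100:540])
print(r.sense()['joint_pos'])"
```

```text
10.45 z 89.05 F [-0.6  0.6  0.1]
10.75 z 86.97 F [-0.4  0.9  1.3]
11.05 z 85.06 F [-1.  -1.4  3.2]
[-2.55402748e+00  6.28295124e+00  1.00512059e+02  1.92988991e-02
  7.33873814e+01  1.03989169e+01]
```

View pics/w4.png

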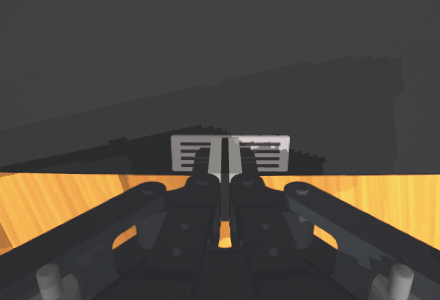

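```bash

python3 -m jog '[[0,0,0.0005,0,0],[0,0,0.001,0,0],[0,0,0.001,0,0]]' >/dev/null; python3 g.py 5.5 && python3 -m jog '[[0,0,0.0005,0,0],[0,0,0.001,0,0],[0,0,0.001,0,0]]' >/dev/null; python3 g.py 5.5 && python3 -m jog '[[0,0,0.0005,0,0],[0,0,0.001,0,0],[0,0,0.001,0,0]]' >/dev/null; python3 g.py 5.5  && python3 -m jog '[[0,0,0.0005,0,0],[0,0,0.001,0,0],[0,0,0.001,0,0]]' >/dev/null; python3 g.py 5.5
```

```text
11.4 z 84.12 F [-0.1 -2.   4.2]
11.7 z 83.07 F [-0.7 -2.6  3.2]
12.0 z 82.03 F [-0.9 -3.3  3.5]
12.3 z 80.97 F [-1.4 -2.4  3.3]
```

```bash

python3 -m jog '[[0,0,0.0005,0,0],[0,0,0.0008,0,0],[0,0,0.0008,0,0]]' >/dev/null; python3 g.py 5 && python3 -m jog '[[0,0,0.0005,0,0],[0,0,0.0008,0,0],[0,0,0.0008,0,0]]' >/dev/null; python3 g.py 5 && python3 -m jog '[[0,0,0.0005,0,0],[0,0,0.0008,0,0],[0,0,0.0008,0,0]]' >/dev/null; python3 g.py 5  && python3 -m jog '[[0,0,0.0005,0,0],[0,0,0.0008,0,0],[0,0,0.0008,0,0]]' >/dev/null; python3 g.py 5
```

```text
12.6 z 80.17 F [-0.9 -3.2  3.5]
12.9 z 79.29 F [-1.1 -2.8  2.6]
13.2 z 78.45 F [-1.  -3.4  3.1]
13.5 z 77.91 F [-3.2 -3.8  6.8]
```

```bash

python3 g.py 5 && python3 -m jog '[[0,0,0.0005,0,0],[0,0,0.0007,0,0],[0,0,0.0007,0,0]]' >/dev/null; python3 g.py 5 && python3 -m jog '[[0,0,0.0005,0,0],[0,0,0.0007,0,0],[0,0,0.0007,0,0]]' >/dev/null; python3 g.py 5
```

```text
13.5 z 77.91 F [-3.2 -3.8  6.8]
13.5 z 77.91 F [-3.2 -3.8  6.8]
13.5 z 77.91 F [-3.2 -3.8  6.8]
```

```bash
python3 -m jog '[[0,0,0,0,0],[0,0,0,0,0],[0,0,0,0,0]]' >/dev/null; python3 g.py 5;  python3 -m jog '[[0,0,0.0003,0,0],[0,0,0.0003,0,0]]' >/dev/null; python3 g.py 7
```

```text
13.8 z 78.11 F [-2.4 -3.5  5.4]
14.0 z 77.99 F [-2.3 -2.5  6.3]
```

```bash
python3 -m jog '[[0,0,-0.010,0,0],[0,0.02,-0.03,0,0],[0,0.06,-0.05,0,0],[0,0.10,-0.08,0,0],[0,0.13,-0.1,0,0],[0,0.13,-0.12,0,50],[0,0.13,-0.12,0,50],[0,0.13,-0.12,0,50]]'; python3 -m jog '[[0,0,0,0,50],[0,0,0,0,50],[0,0,0,0,50],[0,0,0,0,50],[0,0,0,0,50],[0,0,0,0,50],[0,0,0,0,50],[0,0,0,0,50]]';python3 -c "
from h import *
p=snap('top');cv2.imwrite('pics/t4.png',cv2.cvtColor(p['image'],cv2.COLOR_RGB2BGR)[100:350,200:520])
for l in ('pocket','lid_hinge','lid_pad','lens_center'):
  for f in r.pinpoint(p,l)[:4]: print(l,f,atz(p,f['uv'],{'pocket':20,'lid_hinge':80}.get(l,26)))
go(517,-225,230,-14)"
```

```text
time: 14.8
tool_pos: [524.6, -100.0, 198.2]
tcp_rot: [180.0, 0.1, -13.0]
ft_force: [0.1, 0.1, -0.5]
finger_gap: 41.8
time: 15.6
tool_pos: [524.6, -100.0, 198.3]
tcp_rot: [180.0, 0.1, -13.0]
ft_force: [-0.1, 0.7, -0.2]
finger_gap: 42.5
pocket {'uv': [308.8, 187.3], 'conf': 0.6} [626.96186274  57.95467372  20.        ]
lid_hinge {'uv': [274.5, 203.3], 'conf': 0.63} [576.14905918 129.73988271  80.        ]
lid_pad {'uv': [243.1, 180.8], 'conf': 0.68} [639.71726974 211.73905897  26.        ]
lens_center {'uv': [433.0, 234.2], 'conf': 0.72} [ 518.55685613 -227.47323889   26.        ]
lens_center {'uv': [438.8, 278.0], 'conf': 0.64} [ 419.89021605 -237.21278667   26.        ]
rows to (517, -225, 230, -14) : [0.0206, 0.1235, -0.0318] turn 1.04
```

View pics/t4.png

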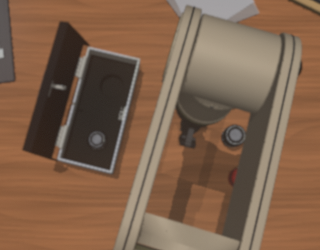

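```bash
python3 -m jog '[[0.01,0.05,0,0.5,80],[0.022,0.08,0.02,1,80],[0.022,0.08,0.05,1,80],[0.022,0.08,0.05,1,80],[0.022,0.08,0.05,1,80],[0.022,0.08,0.05,1,80]]';python3 -c "
from h import *
p=snap('wrist');save(p,'w5.png')
for f in r.pinpoint(p,'lens_center')[:4]: print(f,atz(p,f['uv'],26))
for f in r.search_frame(p,'lens_center')[:4]: print(f)
go(518,-226,120,-14)"
```

```text
time: 16.45
tool_pos: [528.9, -182.6, 150.0]
tcp_rot: [180.0, -0.0, -13.9]
ft_force: [-0.5, -0.6, 0.6]
finger_gap: 68.6
{'uv': [419.0, 202.6], 'conf': 0.73} [ 611.67465329 -221.61357299   26.        ]
{'uv': [233.7, 263.4], 'conf': 0.72} [ 418.15434822 -240.87257011   26.        ]
{'uv': [323.9, 231.5], 'conf': 0.64} [ 516.05526507 -228.61060324   26.        ]
{'bbox': [293.4, 201.1, 346.0, 265.3], 'conf': 0.89}
{'bbox': [201.2, 233.4, 261.5, 278.5], 'conf': 0.83}
{'bbox': [391.5, 174.4, 454.7, 238.4], 'conf': 0.64}
rows to (518, -226, 120, -14) : [-0.0004, 0.0446, 0.0301] turn 0.1
```

View pics/w5.png

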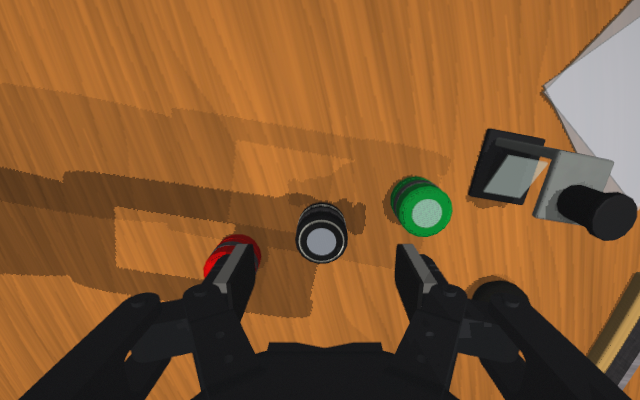

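```bash
python3 -m jog '[[-0.002,0.0445,0.02,0,80],[-0.002,0.0445,0.04,0,80],[-0.002,0.0445,0.05,0,80],[-0.002,0.0445,0.05,0,80],[-0.002,0.0445,0.05,0,80]]';python3 -c "
from h import *
p=snap('wrist'); save(p,'w6.png')
g=cv2.cvtColor(p['image'],cv2.COLOR_RGB2GRAY)
for f in r.pinpoint(p,'lens_center')[:4]: print(f,atz(p,f['uv'],26))
for f in r.search_frame(p,'lens_center')[:4]: print(f)
c=cv2.HoughCircles(cv2.medianBlur(g[200:330,250:400],3),cv2.HOUGH_GRADIENT,1,20,param1=100,param2=18,minRadius=10,maxRadius=45)
for q in (c[0][:4] if c is not None else []): print(q+[250,200,0],atz(p,(q[0]+250,q[1]+200),52), q[2]*(p['W'][2,3]-52)/311)
go(516,-228,8,-14)"
```

```text
time: 17.1
tool_pos: [517.0, -225.0, 100.8]
tcp_rot: [180.0, -0.1, -13.9]
ft_force: [-0.7, -0.3, 0.9]
finger_gap: 68.6
{'uv': [216.4, 241.9], 'conf': 0.96} [ 420.99354739 -238.69120283   26.        ]
{'uv': [442.5, 169.0], 'conf': 0.9} [ 610.35780828 -222.39891958   26.        ]
{'uv': [320.7, 200.4], 'conf': 0.84} [ 513.26588587 -224.48954488   26.        ]
{'bbox': [288.7, 168.5, 353.8, 242.7], 'conf': 0.94}
{'bbox': [408.6, 134.6, 489.4, 207.5], 'conf': 0.76}
{'bbox': [174.6, 210.5, 251.2, 286.9], 'conf': 0.62}
[318.5 211.5  30. ] [ 512.00093644 -224.28707043   52.        ] 20.01259129875258
rows to (516, -228, 8, -14) : [-0.0011, 0.0028, 0.0934] turn 0.15
```

```bash
python3 -m jog '[[-0.003,0.0012,0.02,0,80],[-0.003,0.0012,0.05,0,80],[-0.003,0.0012,0.07,0,80],[-0.003,0.0012,0.085,0,80],[-0.003,0.0012,0.093,0,80],[-0.003,0.0012,0.093,0,80]]'; python3 g.py 3 && python3 -m jog '[[0,0,0,0,40],[0,0,0,0,40],[0,0,0,0,40],[0,0,0,0,40],[0,0,0,0,40],[0,0,0,0,40]]' 30; python3 -c "
from h import *
p=snap('wrist');save(p,'w7.png');cv2.imwrite('pics/w7c.png',p['image'][100:400,120:520,::-1])"
```

```text
time: 17.85
tool_pos: [514.2, -225.6, 7.8]
tcp_rot: [180.0, -0.1, -13.8]
ft_force: [-0.5, 0.4, 0.4]
finger_gap: 68.3
17.85 z 7.79 F [-0.5  0.4  0.4]
time: 18.45
tool_pos: [515.3, -226.2, 9.2]
tcp_rot: [179.9, -0.2, -13.8]
ft_force: [-0.5, -0.1, 6.3]
finger_gap: 46.8
```

View pics/w7c.png

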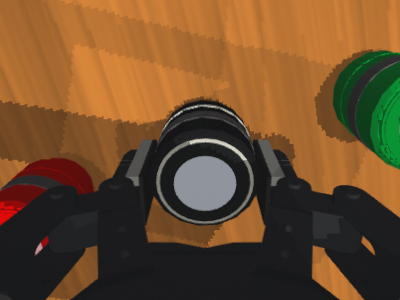

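```bash
python3 -m jog '[[0,0,-0.01,0,40],[0,0,-0.04,0,40],[0,0,-0.08,0,40],[0,0,-0.12,0,40],[0,0,-0.15,0,40],[0,0,-0.15,0,40],[0,0,-0.15,0,40]]' 30; python3 -c "
from h import *
p=snap('wrist');save(p,'w8.png')
for f in r.pinpoint(p,'lens_center')[:4]: print(f)
for f in r.search_frame(p,'lens_center')[:4]: print(f)
g=cv2.cvtColor(p['image'],cv2.COLOR_RGB2GRAY)
c=cv2.HoughCircles(cv2.medianBlur(g[230:330,260:390],3),cv2.HOUGH_GRADIENT,1,20,param1=100,param2=18,minRadius=20,maxRadius=60)
print(c[0][:3]+[260,230,0])
go(626,53.5,160,-13.2)"
```

```text
time: 19.2
tool_pos: [514.9, -226.0, 160.0]
tcp_rot: [179.9, -0.3, -13.8]
ft_force: [0.3, 0.7, -2.7]
finger_gap: 46.7
{'uv': [421.8, 153.2], 'conf': 0.91}
{'uv': [324.8, 249.8], 'conf': 0.83}
{'uv': [236.2, 216.9], 'conf': 0.67}
{'uv': [507.2, 122.6], 'conf': 0.33}
{'bbox': [268.0, 196.1, 379.4, 329.2], 'conf': 0.93}
{'bbox': [204.8, 189.2, 263.3, 251.8], 'conf': 0.92}
{'bbox': [395.0, 127.1, 460.1, 185.4], 'conf': 0.66}
[[325.5        281.5         43.5       ]
 [327.5        261.5         59.40000153]
 [305.5        286.5         31.60000038]]
rows to (626, 53.5, 160, -13.2) : [0.0427, -0.2975, -0.0031] turn -0.64
```

```bash
python3 -m jog '[[0.01,-0.04,-0.01,-0.6,40],[0.03,-0.09,-0.02,-0.6,40],[0.045,-0.14,-0.02,-0.6,40],[0.045,-0.18,-0.02,-0.6,40],[0.045,-0.207,-0.02,-0.6,40],[0.045,-0.207,-0.02,-0.6,40],[0.045,-0.207,-0.02,-0.6,40]]' 30; python3 -c "
from h import *
p=snap('wrist');save(p,'w9.png')
for l,z in (('pocket',20),('small_lens',20),('catch_mid',60),('lid_hinge',80)):
  for f in r.pinpoint(p,l)[:3]: print(l,np.round(f['uv'],1),round(f['conf'],2),atz(p,f['uv'],z).round(1))
go(626,53.5,160,-13.2)"
```

```text
time: 20.05
tool_pos: [605.6, -34.3, 175.0]
tcp_rot: [179.9, 0.2, -13.1]
ft_force: [0.2, -0.2, -2.1]
finger_gap: 46.4
pocket [441.3 292.2] 0.73 [ 706.4 -199.7   20. ]
pocket [328.3  87.4] 0.59 [627.8  50.8  20. ]
pocket [247.8 127.5] 0.27 [541.6  32.2  20. ]
small_lens [193.1  89. ] 0.71 [500.2  80.1  20. ]
catch_mid [248.8 129. ] 0.88 [552.3  31.3  60. ]
catch_mid [193.9  88. ] 0.21 [516.6  75.1  60. ]
rows to (626, 53.5, 160, -13.2) : [-0.0014, -0.0918, 0.0166] turn -0.14
```

View pics/w9.png

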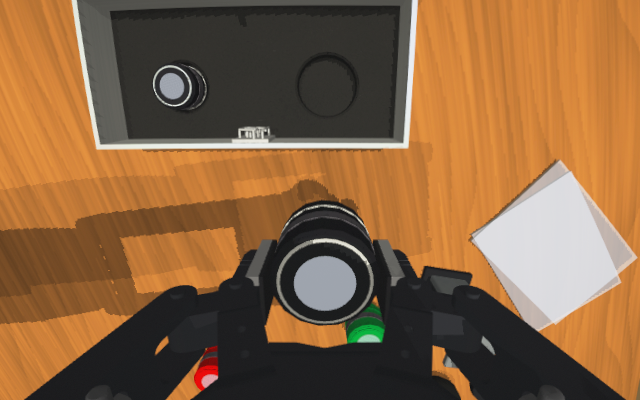

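```bash
python3 -c "
from h import *
p=snap('wrist')
print('rim',atz(p,(327,85),40))
a,b=atz(p,(98,149),80),atz(p,(408,147),80); e=(b-a)[:2];L=np.linalg.norm(e);e/=L
n=np.array([-e[1],e[0]]); c=(a+b)[:2]/2+60*n; print(L,np.degrees(np.arctan2(e[1],e[0])),c,'pocket',c-10*n+64*e)
g=cv2.cvtColor(p['image'],cv2.COLOR_RGB2GRAY)[35:135,275:380]
m=cv2.adaptiveThreshold(cv2.GaussianBlur(g,(3,3),0),1,cv2.ADAPTIVE_THRESH_MEAN_C,cv2.THRESH_BINARY_INV,25,3)
n_,l,s,cc=cv2.connectedComponentsWithStats(m)
for i in range(1,n_):
  if s[i,4]>60: print(s[i]+[275,35,0,0,0],cc[i]+[275,35])
# predicted rim projection
for C in ((626.2,53.4),(627.8,50.8),(626,52)):
  t=np.linspace(0,2*np.pi,9)[:-1]; q=proj(p,[[C[0]+27*np.cos(x),C[1]+27*np.sin(x),40] for x in np.linspace(0,6.28,60)]); print(C,q.min(0),q.max(0))
"
```

```text
rim [628.10550425  50.23744307  40.        ]
259.88635194097924 -13.192247034113597 [568.24291688  73.98919473] pocket [628.27175236  49.64707258]
[ 294   50   63   67 1039] [326.22714148  77.20596728]
(626.2, 53.4) [294.07812039  49.75876767] [354.18539603 112.7684651 ]
(627.8, 50.8) [296.53018379  52.38503639] [356.52232934 115.17843616]
(626, 52) [294.25790287  51.4712339 ] [354.29089023 114.33975673]
```

```bash
python3 -m jog '[[0.0008,-0.03,0,0,40],[0.0008,-0.065,0.01,0,40],[0.0008,-0.0898,0.04,0,40],[0.0008,-0.0898,0.075,0,40],[0.0008,-0.0898,0.1,0,40],[0.0008,-0.0898,0.11,0,40],[0.0008,-0.0898,0.11,0,40],[0.0008,-0.0898,0.11,0,40]]' 30; python3 -c "
from h import *
s=r.sense(); print(s['tool_pos'],s['ft_force'],s['tcp_rot'])
p=snap('wrist');save(p,'w10.png')
for l,z in (('pocket',20),('lens_center',82),('small_lens',20),('catch_mid',60)):
  for f in r.pinpoint(p,l)[:3]: print(l,np.round(f['uv'],1),round(f['conf'],2),atz(p,f['uv'],z).round(1))
go(627.7,51,65,-13.2)"
```

```text
time: 21.15
tool_pos: [628.8, 50.6, 68.3]
tcp_rot: [180.0, -0.1, -13.4]
ft_force: [0.2, 0.3, -1.3]
finger_gap: 46.9
[628.8214682   50.56769572  68.32558577] [ 0.17061622  0.25096012 -1.34743128] [ 1.79994264e+02 -1.25713255e-01 -1.33803960e+01]
pocket [142.2 210.7] 0.39 [501.   81.1  20. ]
lens_center [326.  252.6] 0.69 [628.5  49.6  82. ]
small_lens [143.5 210.5] 0.92 [502.  81.  20.]
catch_mid [214.4 294.5] 0.78 [551.4  26.4  60. ]
rows to (627.7, 51, 65, -13.2) : [-0.0012, 0.0002, 0.0034] turn -0.15
```

```bash
python3 -m jog '[[-0.0005,-0.0007,0.005,0,40],[-0.0005,-0.0007,0.01,0,40],[-0.0005,-0.0007,0.016,0,40],[-0.0005,-0.0007,0.018,0,40],[-0.0005,-0.0007,0.018,0,40]]' >/dev/null; python3 g.py 6 && python3 -m jog '[[0,0,0.002,0,40],[0,0,0.004,0,40],[0,0,0.006,0,40],[0,0,0.006,0,40]]' >/dev/null; python3 g.py 6 && python3 -m jog '[[0,0,0.002,0,40],[0,0,0.004,0,40],[0,0,0.005,0,40],[0,0,0.005,0,40]]' >/dev/null; python3 g.py 5 && python3 -m jog '[[0,0,0.002,0,40],[0,0,0.004,0,40],[0,0,0.004,0,40]]' >/dev/null; python3 g.py 5;
```

```text
21.9 z 49.41 F [-0.  -0.1 -1.9]
22.3 z 42.99 F [-0.  -0.3 -2.1]
22.7 z 37.7 F [ 0.2 -0.1 -1. ]
23.0 z 33.21 F [ 0.2  0.7 -1.5]
```

```bash
python3 -m jog '[[0,0,0.001,0,40],[0,0,0.002,0,40],[0,0,0.002,0,40]]' >/dev/null; python3 g.py 1 ; python3 -m jog '[[0,0,0.0005,0,40],[0,0,0.001,0,40],[0,0,0.001,0,40]]' >/dev/null; python3 g.py 4 && python3 -m jog '[[0,0,0.0005,0,40],[0,0,0.001,0,40],[0,0,0.001,0,40]]' >/dev/null; python3 g.py 1
```

```text
23.3 z 30.99 F [-1.2  0.5 -2.5]
23.6 z 29.88 F [ 0.4  0.1 -1.1]
23.9 z 29.28 F [-2.1 -0.5  1.7]
```

```bash
python3 -m jog '[[0,0,0,0,60],[0,0,0,0,65],[0,0,0,0,70],[0,0,0,0,70],[0,0,0,0,70]]'; python3 g.py 3; python3 -m jog '[[0,0,-0.02,0,70],[0,0,-0.05,0,70],[0,0,-0.1,0,70],[0,0,-0.15,0,70],[0,0.05,-0.18,0,70],[0,0.1,-0.18,0,70],[0,0.1,-0.18,0,0],[0,0.1,-0.18,0,0]]'; python3 -c "
from h import *
p=snap('wrist');save(p,'w11.png')
for l,z in (('pocket',20),('lens_center',46),('small_lens',20),('lid_pad',150),('lid_hinge',80)):
  for f in r.pinpoint(p,l)[:3]: print(l,np.round(f['uv'],1),round(f['conf'],2),atz(p,f['uv'],z).round(1))
g=cv2.cvtColor(p['image'],cv2.COLOR_RGB2GRAY)
f=r.search_frame(p,'lens_center'); print(f[:2])
"
```

```text
time: 24.4
tool_pos: [627.1, 51.7, 29.3]
tcp_rot: [180.0, 0.0, -13.3]
ft_force: [-0.1, -0.4, 0.2]
finger_gap: 59.9
24.4 z 29.29 F [-0.1 -0.4  0.2]
time: 25.2
tool_pos: [603.9, -47.1, 209.6]
tcp_rot: [180.0, 0.0, -13.5]
ft_force: [0.8, 1.7, -0.2]
finger_gap: 31.5
lens_center [324.2  73.6] 0.82 [626.4  51.6  46. ]
lens_center [365.3 299.1] 0.62 [ 615.2 -207.2   46. ]
lens_center [225.4 337.7] 0.58 [ 430.6 -223.2   46. ]
small_lens [202.   77.2] 0.81 [499.8  81.7  20. ]
[{'bbox': [342.8, 277.7, 369.8, 328.6], 'conf': 0.92}, {'bbox': [296.9, 42.1, 350.6, 102.6], 'conf': 0.89}]
```

```bash
python3 -c "
from h import *
go(598.5,209.2,235,-13.2); go(598.5,209.2,165,-13.2)"
```

```text
rows to (598.5, 209.2, 235, -13.2) : [-0.0636, -0.2454, -0.0263] turn -0.06
rows to (598.5, 209.2, 165, -13.2) : [-0.0635, -0.2455, 0.0437] turn -0.06
```

```bash
python3 -m jog '[[-0.02,0,-0.028,0,0],[-0.04,-0.04,-0.028,0,0],[-0.0636,-0.085,-0.028,0,0],[-0.0636,-0.13,-0.028,0,0],[-0.0636,-0.175,-0.028,0,0],[-0.0636,-0.22,-0.028,0,0],[-0.0636,-0.247,-0.028,0,0],[-0.0636,-0.247,-0.028,0,0]]' 40; python3 -c "
from h import *
go(598.5,209.2,165,-13.2)
p=snap('top')
for l,z in (('lid_pad',182),('lid_hinge',80)):
  for f in r.pinpoint(p,l)[:2]: print(l,np.round(f['uv'],1),round(f['conf'],2),atz(p,f['uv'],z).round(1))
p=snap('scene')
for l,z in (('lid_pad',182),('lid_hinge',80),('lens_center',46)):
  for f in r.pinpoint(p,l)[:2]: print(l,np.round(f['uv'],1),round(f['conf'],2),atz(p,f['uv'],z).round(1))"
```

```text
time: 26.35
tool_pos: [598.4, 215.2, 236.0]
tcp_rot: [180.0, 0.1, -13.0]
ft_force: [-0.4, 0.1, 0.3]
finger_gap: -0.5
rows to (598.5, 209.2, 165, -13.2) : [0.0016, 0.0058, 0.071] turn 0.23
lid_pad [243.  181.1] 0.86 [600.4 181.9 182. ]
lid_hinge [274.7 202.1] 0.74 [578.8 129.4  80. ]
lid_pad [386.  151.9] 0.62 [586.5 191.8 182. ]
lid_pad [330.5 209.8] 0.57 [720.4  13.3 182. ]
lid_hinge [360.7 189.9] 0.91 [588.  141.6  80. ]
lid_hinge [413.8 169.2] 0.63 [554.6 302.7  80. ]
lens_center [213.1 246.2] 0.67 [ 630.6 -217.2   46. ]
lens_center [329.4 219.1] 0.62 [626.9  50.6  46. ]
```

```bash
python3 -m jog '[[-0.001,0,0.025,0,0],[-0.001,0,0.05,0,0],[-0.001,0,0.068,0,0],[-0.001,0,0.071,0,0],[-0.001,0,0.071,0,0]]'; python3 g.py 2.5; python3 -m jog '[[0,0.008,0,0,0],[0,0.014,0,0,0],[0,0.019,0,0,0],[0,0.024,0,0,0],[0,0.029,0,0,0],[0,0.034,0,0,0]]'; python3 -c "
from h import *
go(567.3+.228*100,75.8+.974*100,165,-13.2)"
```

```text
time: 27.2
tool_pos: [597.6, 209.1, 165.7]
tcp_rot: [179.9, 0.1, -13.4]
ft_force: [0.1, -0.7, -0.8]
finger_gap: 0.0
27.2 z 165.7 F [ 0.1 -0.7 -0.8]
time: 27.8
tool_pos: [591.1, 176.6, 168.2]
tcp_rot: [-179.9, -0.1, -13.4]
ft_force: [2.6, 5.8, 4.3]
finger_gap: -0.1
rows to (590.0999999999999, 173.2, 165, -13.2) : [-0.0002, 0.0035, 0.0032] turn -0.17
```

```bash
python3 -m jog '[[0,0.004,0.002,0,0],[0,0.008,0.003,0,0],[0,0.012,0.003,0,0],[0,0.016,0.003,0,0]]'>/dev/null; python3 g.py 8 && python3 -m jog '[[0,0.004,0,0,0],[0,0.008,0,0,0],[0,0.012,0,0,0],[0,0.016,0,0,0]]' >/dev/null; python3 g.py 8; python3 -c "
from h import *
go(567.3+.228*63,75.8+.974*63,165,-13.2)"
```

```text
28.2 z 165.36 F [2.2 4.7 3.3]
28.6 z 165.42 F [0.6 4.  4.2]
rows to (581.664, 137.162, 165, -13.2) : [-0.0002, 0.008, 0.0004] turn -0.17
```

```bash
python3 -m jog '[[0,0.005,0,0,0],[0,0.010,0,0,0],[0,0.015,0,0,0],[0,0.020,0,0,0],[0,0.025,0,0,0],[0,0.030,0,0,0]]'>/dev/null; python3 g.py 9 && python3 -m jog '[[0,0.005,0,0,0],[0,0.010,0,0,0],[0,0.015,0,0,0],[0,0.018,0,0,0]]' >/dev/null; python3 g.py 9; python3 -c "
from h import *
go(567.3+.228*6.3,75.8+.974*6.3,159.3,-13.2)"
```

```text
29.2 z 164.87 F [ 0.7  3.4 -1. ]
29.6 z 164.92 F [ 1.   3.7 -0.2]
rows to (568.7364, 81.9362, 159.3, -13.2) : [0.0004, 0.0156, 0.0056] turn -0.19
```

```bash
python3 -m jog '[[0,0.005,0.002,0,0],[0,0.0105,0.004,0,0],[0,0.0157,0.006,0,0],[0,0.020,0.009,0,0],[0,0.025,0.0127,0,0],[0,0.029,0.0165,0,0]]'>/dev/null; python3 g.py 9; python3 -c "
from h import *
go(567.3-.228*18.7,75.8-.974*18.7,136.2,-13.2);go(567.3-.228*28.3,75.8-.974*28.3,122.2,-13.2)"
```

```text
30.2 z 148.28 F [-0.2 -0.2  3.8]
rows to (563.0364, 57.5862, 136.2, -13.2) : [0.0003, 0.0109, 0.0121] turn -0.2
rows to (560.8475999999999, 48.2358, 122.2, -13.2) : [0.0004, 0.0205, 0.0261] turn -0.2
```

```bash
python3 -m jog '[[0,0.004,0.004,0,0],[0,0.0075,0.008,0,0],[0,0.011,0.0122,0,0],[0,0.0145,0.0168,0,0],[0,0.0175,0.0215,0,0],[0,0.0205,0.026,0,0]]'>/dev/null; python3 g.py 9; python3 -c "
from h import *
go(567.3-.228*35.8,75.8-.974*35.8,106.9,-13.2);go(567.3-.228*40,75.8-.974*40,96,-13.2)"
```

```text
30.8 z 121.94 F [ 0.3 -1.4  3.5]
rows to (559.1375999999999, 40.9308, 106.9, -13.2) : [0.0002, 0.007, 0.015] turn -0.21
rows to (558.18, 36.839999999999996, 96, -13.2) : [0.0002, 0.0112, 0.0259] turn -0.21
```

```bash
python3 -m jog '[[0,0.003,0.005,0,0],[0,0.005,0.010,0,0],[0,0.007,0.015,0,0],[0,0.009,0.019,0,0],[0,0.0105,0.023,0,0],[0,0.0115,0.0258,0,0]]'>/dev/null; python3 g.py 6 && python3 -m jog '[[0,0.001,0.0015,0,0],[0,0.002,0.003,0,0],[0,0.003,0.005,0,0],[0,0.003,0.005,0,0]]'>/dev/null; python3 g.py 6 && python3 -m jog '[[0,0.001,0.0015,0,0],[0,0.001,0.003,0,0],[0,0.001,0.003,0,0]]'>/dev/null; python3 g.py 6; python3 -c "
from h import *
print(r.sense()['tool_pos'])"
```

```text
31.4 z 95.72 F [0.7 1.2 2.6]
31.8 z 90.43 F [2.  1.4 2.3]
32.1 z 87.23 F [ 1.3 -1.1  2. ]
[556.91790192  32.62291753  87.23073938]
```

```bash
python3 -m jog '[[0,0,0.001,0,0],[0,0,0.002,0,0],[0,0,0.002,0,0]]'>/dev/null; python3 g.py 5.5 && python3 -m jog '[[0,0,0.001,0,0],[0,0,0.002,0,0],[0,0,0.002,0,0]]'>/dev/null; python3 g.py 5.5 && python3 -m jog '[[0,0,0.0005,0,0],[0,0,0.001,0,0],[0,0,0.001,0,0]]'>/dev/null; python3 g.py 5 && python3 -m jog '[[0,0,0.0005,0,0],[0,0,0.001,0,0],[0,0,0.001,0,0]]'>/dev/null; python3 g.py 5 && python3 -m jog '[[0,0,0.0004,0,0],[0,0,0.0007,0,0],[0,0,0.0007,0,0]]'>/dev/null; python3 g.py 5 && python3 -m jog '[[0,0,0.0004,0,0],[0,0,0.0007,0,0],[0,0,0.0007,0,0]]'>/dev/null; python3 g.py 5
```

```text
32.4 z 85.11 F [ 0.2 -1.3  3.2]
32.7 z 82.9 F [-0.8 -2.5  3.1]
33.0 z 81.87 F [ 0.1 -2.7  2.2]
33.3 z 80.78 F [-0.5 -2.6  2.9]
33.6 z 80.05 F [-1.1 -2.6  3.6]
33.9 z 79.29 F [-1.1 -3.4  2.9]
```

```bash
python3 -m jog '[[0,0,0.0004,0,0],[0,0,0.0007,0,0],[0,0,0.0007,0,0]]'>/dev/null; python3 g.py 5 && python3 -m jog '[[0,0,0.0003,0,0],[0,0,0.0006,0,0],[0,0,0.0006,0,0]]'>/dev/null; python3 g.py 5 && python3 -m jog '[[0,0,0.0003,0,0],[0,0,0.0006,0,0],[0,0,0.0006,0,0]]'>/dev/null; python3 g.py 5 && python3 -m jog '[[0,0,0.0003,0,0],[0,0,0.0006,0,0],[0,0,0.0006,0,0]]'>/dev/null; python3 g.py 5
```

```text
34.2 z 78.52 F [-0.6 -3.4  4. ]
34.5 z 78.11 F [-1.9 -4.6  5.4]
34.5 z 78.11 F [-1.9 -4.6  5.4]
34.5 z 78.11 F [-1.9 -4.6  5.4]
```

```bash
python3 -m jog '[[0,0,0.0004,0,0],[0,0,0.0004,0,0],[0,0,0.0004,0,0],[0,0,0.0004,0,0]]'>/dev/null; python3 g.py 5.8 && python3 -m jog '[[0,0,0.0004,0,0],[0,0,0.0004,0,0],[0,0,0.0004,0,0],[0,0,0.0004,0,0]]'>/dev/null; python3 g.py 5.8
```

```text
34.9 z 78.0 F [-2.3 -2.8  6.8]
34.9 z 78.0 F [-2.3 -2.8  6.8]
```

```bash
python3 -m jog '[[0,0,0,0,0],[0,0,-0.003,0,0],[0,0,-0.006,0,0],[0,0,-0.009,0,0],[0,0,-0.011,0,0],[0,0,-0.011,0,0]]'>/dev/null; python3 g.py 2.2;  python3 -m jog '[[0,0,-0.002,0,0],[0,0,-0.004,0,0],[0,0,-0.004,0,0]]'>/dev/null; python3 g.py 2.2
```

```text
35.5 z 89.03 F [ 0.7 -0.1  0.3]
35.8 z 93.31 F [ 0.4  0.3 -0.2]
```

```bash
python3 -m jog '[[0,0,-0.03,0,0],[0,0.03,-0.08,0,0],[0,0.06,-0.13,0,0],[0,0.1,-0.15,0,0],[0,0.12,-0.15,0,0],[0,0.12,-0.15,0,0],[0,0.12,-0.15,0,0]]'; python3 -c "
from h import *
np.set_printoptions(precision=1,suppress=True)
for n in ('wrist','scene'):
  p=snap(n)
  for l,z in (('lid_pad',101),('lid_hinge',80),('catch_mid',60),('magnifier',0),('blower',0),('film_can',0),('small_lens',20)):
    for f in r.pinpoint(p,l)[:1]: print(n,l,np.round(f['uv'],1),round(f['conf'],2),atz(p,f['uv'],z))
a=cv2.cvtColor(cv2.imread('pics/top0.png'),cv2.COLOR_BGR2RGB); b=cv2.cvtColor(cv2.imread('pics/scene0.png'),cv2.COLOR_BGR2RGB)
d=np.abs(p['image'].astype(int)-b).max(2); print('scene diff box',d[145:255,300:370].mean(),'magn',d[240:300,200:245].mean(),'lens spot',d[200:230,190:220].mean(),'blower',d[265:310,130:165].mean(),'film',d[150:178,405:430].mean())"
```

```text
time: 36.5
tool_pos: [528.7, -85.2, 243.3]
tcp_rot: [180.0, -0.1, -13.5]
ft_force: [0.4, 0.2, 0.2]
finger_gap: -0.1
wrist lid_pad [322.9  58.6] 0.62 [552.8  24.4 101. ]
wrist lid_hinge [466.3 315.7] 0.36 [ 658.3 -300.    80. ]
wrist catch_mid [322.9  55.3] 0.86 [554.7  32.8  60. ]
wrist magnifier [471.1 222.4] 0.76 [ 707.9 -215.8    0. ]
wrist blower [463.9 314.1] 0.57 [ 683.1 -367.     0. ]
scene lid_hinge [359.7 186.5] 0.87 [576.2 143.9  80. ]
scene catch_mid [315.7 196.6] 0.6 [560.1  38.1  60. ]
scene magnifier [224.9 288.7] 0.56 [ 713.2 -210.3    0. ]
scene blower [148.2 291.1] 0.85 [ 674.1 -366.7    0. ]
scene film_can [414.4 171. ] 0.63 [481.2 362.8   0. ]
scene diff box 1.9632467532467532 magn 3.598888888888889 lens spot 56.23777777777778 blower 2.212063492063492 film 2.7285714285714286
```

Box image difference from the start is about 2 grey levels, so the lid is shut as it was at the start. The other things are unmoved, so I am handing in.

```bash
python3 -c "
from bench import r
print(r.hand_in(), r.sense()['time'])"
```

```text
the job is handed in; nothing more can be done
the job is handed in; nothing more can be done
```

The enlarging lens is in the empty pocket, upright and let go, and the lid is shut and latched. I handed the job in at about 37 s of the 72 s allowed; it reported no verdict.

**What I did:** I pressed the pad until the push rose from about 3 N to 6–7 N and let go, and the lid sprang open. I gripped the black lens between the red and green look-alikes and lowered it into the pocket. It touched down at the expected height with only a small change in force, and I opened the fingers. Then I pushed the lid round from behind and pressed it to the same depth, with a vertical push of about 6.8 N, until it caught.

**Last checks:**
- **Lens:** the wrist camera put it at (626.4, 51.6), within 1 mm of where the pocket should be. I measured this before closing the lid and could not check it again afterwards.
- **Lid:** the force on the finger fell to zero at the latched height when I let go. The scene picture of the box then matched the one from the start, with a mean difference of about 2 grey levels.
- **Other things:** the magnifier, blower and film can show no visible change. The small lens was in its place before the lid closed. The robot ended clear of everything.

**What disagreed:**
- **Fingertips:** `r.nose_length` puts them 22 mm ahead of the TCP, but the cameras and the contact on the pad showed them about 14 mm behind it when shut. I worked from the measured value.
- **Grip opening:** it read about 47 mm on the 48 mm lens, but the grip held.
- **Contact force:** I only had the wrist reading after each move, so brief peaks between readings were not seen. The highest reading against the lid was about 8.4 N.

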